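# Creep a steam trap home on its fixture and lock it

### The arm

A 6-joint arm with a two-finger parallel gripper is mounted at the origin on the work surface. World frame = base frame: x ahead of the robot, y to its left, z up, the work surface at z = 0. Lengths are in m, angles in rad, forces in N, time in s.
With the tool pointing down it reaches from about 0.3 to 0.85 m from the base axis. Payload 4.2 kg.
Tool frame: the origin (TCP) lies at the very end of the fingers, on their centre line; the grasp point (between the pads) lies bot.grasp_offset behind it (bot.grasp_offset is the distance from the TCP to the grasp point, in m); z points along the fingers, x is the direction in which the jaws open and shut, and the axes are right-handed (so a half turn about z gives the same grasp; the last joint's range is limited). The gripper opens to 91 mm and grips with 3 to 60 N. Pads are 32 mm wide; open, the fingers measure 118 mm over their backs; the gripper's body (76 mm by 178 mm) begins 60 mm behind the grasp point.
Start: joints at [-1.328, 0.32, 1.565, -0, 1.257, -0.02], TCP at [0.149, -0.555, 0.214] pointing down, gripper open.
Joint ranges: [-3.11, 3.11], [-0.84, 2.01], [0.21, 2.61], [-1.34, 4.49], [0.05, 2.63], [-2.56, 2.56]. Speed limits (rad/s): [2.57, 2.57, 3.14, 3.14, 3.14, 3.14].

### API

Orientations are given as a rotation vector (axis times angle).
In Python, from rig import bot, optics gives the robot as it stands. The module is installed in compiled form; this text tells all that it offers.
- The arm moves only by the shell command python3 -m pendant 'ROWS' [FORCE]. ROWS is a JSON object of lists of equal length, an entry for each row: "grip": the opening, from -1 (shut) to 1 (fully open), so that 0 is half open; "linear": the shift along the tool's x, y, z in mm, a list of three; "yaw": the turn about the tool's z in rad. A call has 1 to 8 rows; each row is the pose to reach, as a shift and turn from the pose commanded when the call began, along the tool's axes at that moment; what a row does not reach only later rows make up. A row lasts 1/8 s, in which the tool goes at most 62.5 mm and 10.7 degrees, less where a joint would pass 70% of its speed; a pose out of reach is approached as far as the arm can. A call with a gripper value outside its range is refused whole. The fingers move at their own pace and stop on an object; FORCE is the grip in N (left out, the last holds). Time passes only in rows, so rows that repeat a pose let the fingers close. It gives the time, the measured TCP pose, the force and the opening at its end, in the units of the state.
- bot.observe(): the state, without advancing time (a new reading comes with each control period).
- optics.get_image(name): name is "scene" or "top" or "wrist"; returns a dict with "pixels" (420x560x3 uint8, red, green, blue), "vertical_fov" (degrees; the focal length in pixels is half the picture's height over the tangent of half this angle, whatever the lens; pixels are square), "cx", "cy" (the principal point, pixels), "R" (3x3) and "t" (3): a world point X has camera coordinates R X + t. Camera axes: x right, y down, z forward; pixel columns grow to the right and rows downward; lengths in m; the calibration is good to about 2 mm. The wrist camera is an equidistant fisheye: a pixel r from the principal point sees the ray r / f radians off the axis. A picture is of the moment at which its call begins. There is no depth.
- bot.job_done(): hands the job in, once; it reports no verdict.
The state is a dict: "time_s": time; "q": joint angles; "joint_velocities": joint speeds; "joint_torque": joint torques, N m; "ee_pos": TCP position; "tool_rot": TCP orientation; "contact_force": force on the tool from outside, world axes, zero at the start; "moment": the same for the moment, N m; "gripper_width": finger opening in m.
Only numpy, scipy, OpenCV 4.12 (cv2) and the standard library are available. Lean on these libraries where they do the work, as an engineer would, in place of code of your own. Each camera call takes 0.05 s, during which the arm holds its last target.

### The job

Creep the heavy steam trap forward along the fixture plate to the brass stop bar by pushing its two rear ears in turn, never letting it swing more than about 15 degrees out of square with the plate and never pushing it harder than 25 N. Press it home so that it sits square and firm against the bar, then swing the yellow cam lever clockwise all the way round so its nose lies over the trap's base, and let go. Keep the trap flat on the plate, do not press on its dark bonnet or orange probe handle, and leave the stud bolts, brass cock and black capsule where they are.

Things in the scene. Friction and masses are not known exactly. Their poses are not given: they have to be found in the camera images.
- plate: Dark steel fixture plate, fixed, 12 mm thick (top at z = 12 mm). Origin on its underside; x is the way the trap must creep (away from the robot), y left, z up. Spans x -190 to +150, y -140 to +230 mm. Two aluminium rails, 8 mm high, inner faces at y = +-112 mm, x -140 to +80 mm, flank the trap's path.
- stop_block: Blue block fixed on the plate, 30 x 110 x 34 mm; origin on the plate's top, middle of its near face (plate x +90, y 0 mm), axes as the plate's. It carries the brass stop bar, 176 mm wide, top 23 mm above the plate, locked rigid: its near face lies somewhere 25 to 33 mm nearer the robot than this origin (plate x +57 to +65 mm), not measured; find it by contact.
- trap: Loose flat hollow-backed steel steam trap, about 0.9 to 1.3 kg. Origin at the middle of its underside, x forward. Base 24 mm high: slab x -35 to +55, y -95 to +95 mm, with two rear ears 34 mm wide (centred at y = +-78 mm) reaching back to x = -55 mm. Its front face (x +55) meets the stop bar. Too wide to grip. Starts 37 to 65 mm short of the bar, up to 5 degrees askew.
- bonnet: Part of the trap, same origin and axes: dark domed bonnet (radius 45 mm about x +12, y 0; top 60 mm above the plate) and orange T-shaped probe handle lying across the back between the ears (y -53 to +53, x -45 to -29 mm, 12 to 28 mm above the plate; its middle stalk rises to 43 mm). The ears reach 10 mm farther back. It bears no more than 3 N.
- left_ear (a point): Middle of the rear face of the trap's left (+y) ear, 12 mm above the plate; axes as the trap's. Push here with shut fingers pointing down: it slides at 3 to 9 N, turning the trap about a point near its other side. At the bar the force climbs steeply; firm means 2 N or more on the bar (a push of 14 to 18 N does it) held 0.1 s, square within 1.4 degrees.
- right_ear (a point): The same on the trap's right (-y) ear, 156 mm from the left one.
- lever_pivot (a point): Axis (vertical) of the yellow cam lever, 49 mm above z = 0, at plate x = 0, y = +150 mm; axes as the plate's.
- lever_grip (a point): On the lever's round grip (18 mm thick, 40 to 58 mm above z = 0, 66 to 100 mm out from the pivot), 80 mm from the pivot, 49 mm above z = 0. Nearer the pivot it is a bar 14 mm wide.
- cam_lever (a joint): Yellow cam lever, rad. 0: grip points to plate -x, nose to +x, unlocked; grows clockwise seen from above, the grip swinging out to plate +y. End stop 1.55: grip to +y, nose over the trap's left edge 3 mm above its base; locked from 1.40. Starts at 0 to 0.3. Takes 0.25 N m (3 N at the grip); stays where left.
- stud_a: Zinc-plated stud bolt with two nuts lying on the cart right of the plate, 100 mm long, 27 mm high; leave alone. Origin under its middle.
- stud_b: The second stud bolt, same.
- bleed_cock: Small brass bleed cock standing on the cart, 48 mm high, 42 mm wide; leave alone. Origin under its middle.
- capsule: Squat black bimetal element capsule, 44 mm across, 24 mm high; leave alone. Origin under its middle.
Things that resemble listed ones, but are neither listed nor needed, are in the scene too. There is more than one size of the trap; the job needs the largest.

How it is judged:
On the way, in this order (a step that is already met when the one before it is completed fails the run):
1. the trap is pressed square and firm against the stop bar (at least 2 N on the bar, square within 1.4 degrees), the cam lever not yet over it (contact force between trap and stop_block above 2 N and angle between the x axis of trap and the x axis of plate, either way round below 0.025 rad and value of joint cam_lever below 0.8 rad), for 0.1 s.
2. the cam lever is swung to its locked position (value of joint cam_lever above 1.4 rad), for 0.1 s.
At the end, for the whole second after the job is handed in: The trap lies still and flat on the plate where it was pressed home (its origin no farther back than 1 mm behind the plate's origin along the plate's x), square with the plate within 1.7 degrees, the cam lever at 1.40 rad or more, the robot clear (value of joint cam_lever above 1.4 rad and angle between the x axis of trap and the x axis of plate, either way round below 0.03 rad and x of trap in the frame of plate above -0.001 m and z of trap in the frame of plate below 0.015 m and linear speed of trap below 0.01 m/s and contact force between the fingers and trap below 0.2 N); the robot touches nothing.
It fails at once if the trap is pushed with more than 25 N (contact force between the fingers and trap above 25 N).
It fails at once if the trap swings more than 15 degrees out of square with the plate (angle between the x axis of trap and the x axis of plate, either way round above 0.262 rad).
It fails at once if the bonnet or probe handle is pressed with more than 3 N (contact force between bonnet and anything else above 3 N).
It fails at once if the trap is tipped or lifted off the plate (angle between trap's own z axis and vertical above 0.08 rad or z of trap in the frame of plate above 0.02 m).
It fails at once if a stud bolt, the brass cock or the capsule is moved more than 10 mm (distance of any of stud_a, stud_b, bleed_cock, capsule from where it was at the start of the episode above 0.01 m).
It also fails if it takes over 72 s, if anything falls off the work surface, if the arm or the gripper's body presses on something with over 40 N, if the wrist force passes 120 N, or if a joint passes its speed limit or range.

## Working session

There is one attempt and no reset: what is moved stays moved. The work goes in short steps, Python scripts to look and compute and a shell command to move; the robot and the scene stay as the last step left them, time stands still between calls to the robot, and variables do not carry over. Pictures are saved under pics/ and viewed, and the job is handed in when it is done.

```bash
mkdir -p pics; cat > h.py <<'E'
import numpy as np,cv2
from rig import bot,optics
def snap(n,f):
    d=optics.get_image(n); cv2.imwrite('pics/'+f,d['pixels'][:,:,::-1]); 
    np.savez('pics/'+f+'.npz',**{k:np.array(v) for k,v in d.items()}); return d
def load(f): return dict(np.load('pics/'+f+'.npz'))
def ray(d,u,v,z):
    f=210/np.tan(np.radians(float(d['vertical_fov'])/2)); R=d['R'];t=d['t']
    r=R.T@np.array([(u-d['cx'])/f,(v-d['cy'])/f,1]); c=-R.T@t
    return c+r*(z-c[2])/r[2]
def proj(d,X):
    f=210/np.tan(np.radians(float(d['vertical_fov'])/2)); p=d['R']@np.array(X)+d['t']
    return p[:2]/p[2]*f+[d['cx'],d['cy']]
E
python3 - <<'E'
from h import *
for n in ('scene','top','wrist'): snap(n,n+'0.png')
s=bot.observe();print(s, bot.grasp_offset)
for n in('scene','top'):
    d=load(n+'0.png');print(n,d['vertical_fov'],-d['R'].T@d['t'],d['R'])
E
```

```text
{'time_s': 0.15, 'q': array([-1.32798816e+00,  3.20154769e-01,  1.56537224e+00,  2.10290334e-05,
        1.25741183e+00, -1.99594854e-02]), 'joint_velocities': array([-6.28701686e-04, -1.60366184e-03, -3.41043514e-03, -2.70279182e-04,
        3.47523656e-04, -9.06968046e-05]), 'joint_torque': array([ 3.63385407e-04, -4.12773657e+01, -2.32154828e+01,  7.27140158e-02,
        4.33575734e-02, -1.03448756e-04]), 'ee_pos': array([ 0.14929862, -0.55489261,  0.21331815]), 'tool_rot': array([-2.49263290e+00,  1.91076076e+00,  1.63217744e-03]), 'contact_force': array([-0.46172721,  0.74581696, -0.85612446]), 'moment': array([ 0.04382446,  0.03810831, -0.02031435]), 'gripper_width': 0.09094048328186526} 0.0188
scene 52.490043323429006 [ 1.23138405 -0.42750343  0.55565869] [[ 0.50949095  0.86039789  0.01159503]
 [ 0.44591927 -0.25248189 -0.85872516]
 [-0.73591778  0.44268314 -0.51230523]]
top 55.115963487289676 [ 0.34431305 -0.00504712  1.04587562] [[-0.00215551 -0.99999678  0.00133827]
 [-0.97996609  0.00184581 -0.19915588]
 [ 0.19915277 -0.00174075 -0.97996691]]
```

View pics/top0.png

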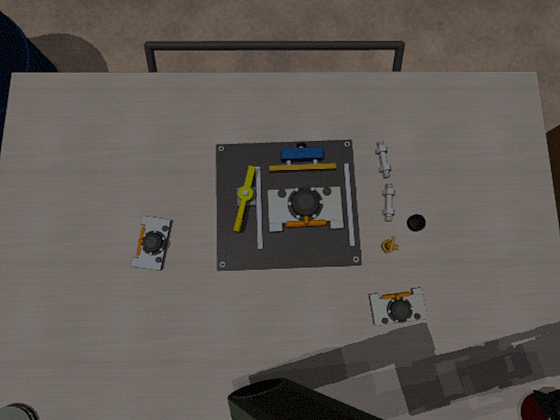

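View pics/scene0.png

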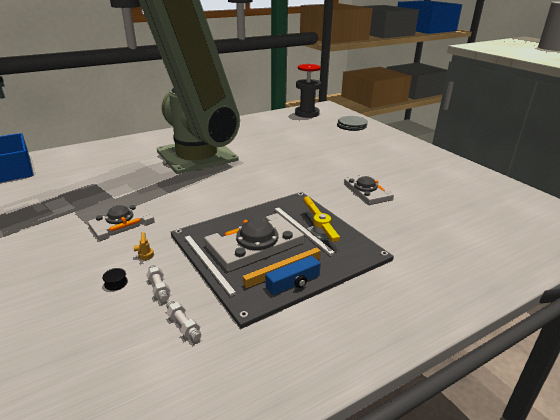

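The top view has three trap-like parts: (305,208) on the plate, (152,243) on the left and (398,308) on the right. The one on the plate is clearly the largest and lies between the rails, so it's the one I need. I'll enlarge it to confirm.

```bash
python3 - <<'E'
import cv2
i=cv2.imread('pics/top0.png')[130:280,205:371]
cv2.imwrite('pics/crop0.png',cv2.resize(i,None,fx=4.8,fy=4,interpolation=cv2.INTER_CUBIC)[:, :800] if 0 else cv2.resize(i,None,fx=4,fy=4,interpolation=cv2.INTER_CUBIC))
E
```

```text
(no output)
```

View pics/crop0.png

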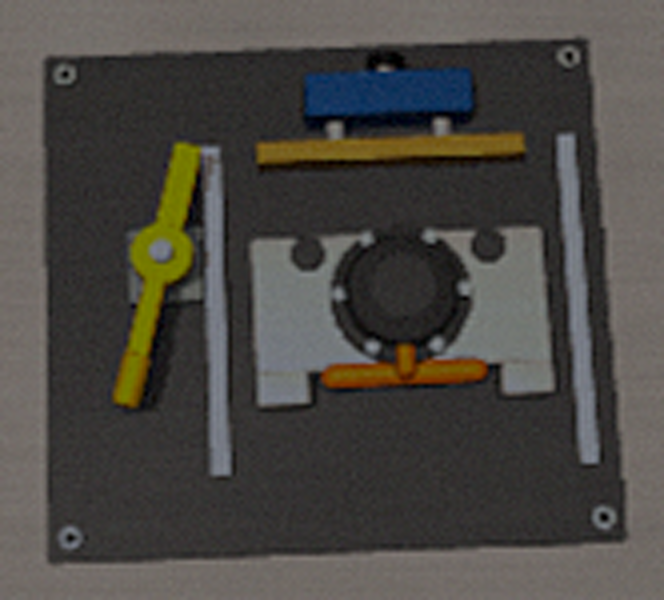

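```bash
cat >> h.py <<'E'
def fitplate(d,px,loc,z):
    W=np.array([ray(d,u,v,z)[:2] for u,v in px]);L=np.array(loc)/1000.
    return rigid(L,W)
def rigid(L,W):
    lc=L.mean(0);wc=W.mean(0);A=L-lc;B=W-wc
    th=np.arctan2((A[:,0]*B[:,1]-A[:,1]*B[:,0]).sum(),(A*B).sum())
    R=np.array([[np.cos(th),-np.sin(th)],[np.sin(th),np.cos(th)]])
    t=wc-R@lc; return t,th,R,(W-(L@R.T+t))*1000
E
python3 - <<'E'
from h import *
np.set_printoptions(precision=4,suppress=True)
d=load('top0.png'); c=lambda l:[(u/4+205-.375,v/4+130-.375) for u,v in l]
t,th,R,r=fitplate(d,c([(45,60),(587,40),(50,562),(627,540)]),[(150,230),(150,-140),(-190,230),(-190,-140)],.012)
print('plate',t,np.degrees(th),r)
t2,th2,R2,r2=fitplate(d,c([(251,238),(543,226),(256,374),(552,357)]),[(55,95),(55,-95),(-35,95),(-35,-95)],.036)
print('trap',t2,np.degrees(th2),r2, 'in plate',R.T@(t2-t))
for n,p,z in [('piv',(160,250),.06),('gripend',(128,400),.05),('nose',(186,148),.05),('bar near L',(258,164),.012),('bar near R',(524,155),.012),('topL',(258,144),.035),('topR',(524,134),.035)]:
    X=ray(d,*c([p])[0],z);print(n,X,R.T@(X[:2]-t))
E
```

```text
plate [ 0.5906 -0.0759] 2.107079383784316 [[-1.6261 -1.072 ]
 [-1.519   1.0766]
 [ 1.8204 -1.2011]
 [ 1.3247  1.1964]]
trap [ 0.55   -0.0785] 2.6394042715404935 [[-0.6209 -0.8747]
 [-1.7071 -0.14  ]
 [ 0.2379 -0.1412]
 [ 2.0901  1.1559]] in plate [-0.0407 -0.0011]
piv [0.5862 0.0748 0.06  ] [0.0011 0.1508]
gripend [0.4923 0.0943 0.05  ] [-0.092   0.1737]
nose [0.6562 0.0598 0.05  ] [0.0706 0.1332]
bar near L [0.6569 0.0141 0.012 ] [0.0696 0.0875]
bar near R [ 0.6629 -0.1639  0.012 ] [ 0.069  -0.0906]
topL [0.6636 0.0137 0.035 ] [0.0762 0.0868]
topR [ 0.6701 -0.1608  0.035 ] [ 0.0764 -0.0878]
```

View pics/wrist0.png

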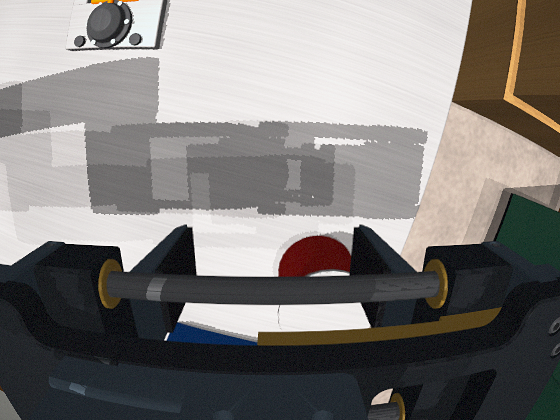

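The crop shows the trap on the plate with its ears at crop (284,405) and (528,392), and the lever grip at (128,400). The plate is at (0.591, -0.076) m, yaw 2.1°. The trap sits about 41 mm back in the plate frame and about 0.5° askew. I'll work out the approach.

```bash
cat >> h.py <<'E'
from scipy.spatial.transform import Rotation as Ro
PT=np.array([.5906,-.0759]);PTH=np.radians(2.107);PR=np.array([[np.cos(PTH),-np.sin(PTH)],[np.sin(PTH),np.cos(PTH)]])
def st():
    s=bot.observe();M=Ro.from_rotvec(s['tool_rot']).as_matrix()
    p=PR.T@(s['ee_pos'][:2]-PT)*1000
    f=PR.T@s['contact_force'][:2]
    print('t %.2f plate xy %s z %.1f  Fplate %s Fz %.1f toolx ang rel plate-y %.2fdeg tilt z %s w %.3f'%(s['time_s'],p.round(1),s['ee_pos'][2]*1000,f.round(2),s['contact_force'][2],np.degrees(np.arctan2(M[1,0],M[0,0])-PTH)+90,M[:,2].round(3),s['gripper_width']))
    return s,M,p
def go(px,py,z):
    s,M,p=st(); w=np.r_[PR@np.array([px,py])/1000+PT,z/1000.]
    print('tool shift',(M.T@(w-s['ee_pos'])*1000).round(1))
E
python3 -c "
from h import *
go(-115,77,120)"
```

```text
t 0.15 plate xy [-458.6 -462.4] z 213.3  Fplate [-0.43  0.76] Fz -0.9 toolx ang rel plate-y 12.95deg tilt z [-0.     0.001 -1.   ] w 0.091
tool shift [-448.6 -455.7   93.9]
```

```bash
python3 -m pendant '{"grip":[-1,-1,-1,-1,-1,-1,-1,-1],"linear":[[-38,-38,0],[-78,-78,0],[-118,-118,0],[-158,-158,0],[-198,-198,0],[-238,-238,0],[-278,-278,0],[-318,-318,0]],"yaw":[0.05,0.1,0.15,0.2,0.226,0.226,0.226,0.226]}' 10; python3 -c "
from h import *
go(-132,77,100)"
```

```text
time_s: 1.15
ee_pos: [0.3744, -0.1639, 0.214]
tool_rot: [-2.262, 2.18, -0.001]
contact_force: [0.8, -0.0, -0.5]
gripper_width: 0.0139
t 1.15 plate xy [-219.3  -80. ] z 214.0  Fplate [ 0.83 -0.08] Fz -0.5 toolx ang rel plate-y -0.01deg tilt z [ 0. -0. -1.] w 0.014
tool shift [-157.   -87.2  114. ]
```

```bash
python3 -m pendant '{"grip":[-1,-1,-1,-1,-1,-1],"linear":[[-40,-22,30],[-80,-44,55],[-120,-66,80],[-157,-87,105],[-157,-87,114],[-157,-87,114]],"yaw":[0,0,0,0,0,0]}'; python3 -c "
from h import *
go(-132,77,18)
snap('wrist','w1.png');snap('top','top1.png')
i=cv2.imread('pics/top1.png')[130:280,205:371]
cv2.imwrite('pics/crop1.png',cv2.resize(i,None,fx=4,fy=4,interpolation=cv2.INTER_CUBIC))"
```

```text
time_s: 1.9
ee_pos: [0.4541, -0.0057, 0.0993]
tool_rot: [2.261, -2.178, -0.002]
contact_force: [0.4, -0.2, -0.7]
gripper_width: 0.0003
t 1.90 plate xy [-133.9   75.1] z 99.3  Fplate [ 0.35 -0.26] Fz -0.7 toolx ang rel plate-y 0.03deg tilt z [-0.002 -0.    -1.   ] w 0.000
tool shift [-1.9 -2.  81.3]
```

View pics/w1.png

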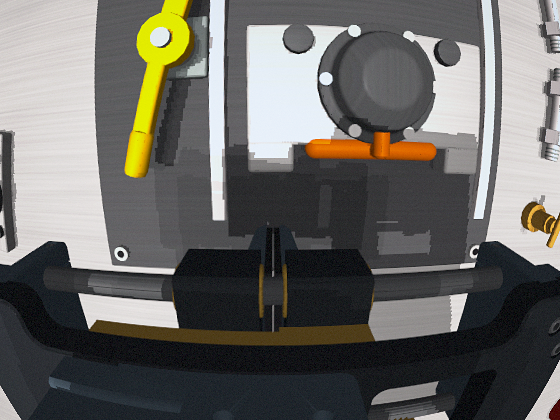

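View pics/crop1.png

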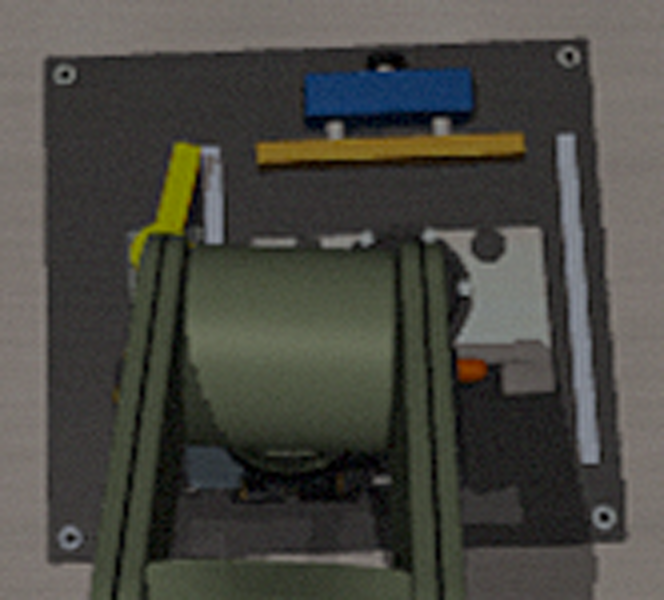

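The wrist view shows the shut fingers at (272,235) in line with the left ear (rear edge at about (271,170)). The right ear is at (460,172) and the lever grip at (137,160). I'll add a fisheye helper and descend behind the ear.

```bash
cat >> h.py <<'E'
def fray(d,u,v,z):
    f=210/np.tan(np.radians(float(d['vertical_fov'])/2));x=u-d['cx'];y=v-d['cy'];r=np.hypot(x,y)+1e-9;a=r/f
    k=d['R'].T@np.array([np.sin(a)*x/r,np.sin(a)*y/r,np.cos(a)]);c=-d['R'].T@d['t']
    X=c+k*(z-c[2])/k[2];return PR.T@(X[:2]-PT)*1000
def wsnap(f,box=None,s=4):
    d=snap('wrist',f)
    if box:
        a,b,c,e=box;cv2.imwrite('pics/c_'+f,cv2.resize(d['pixels'][b:e,a:c,::-1],None,fx=s,fy=s,interpolation=cv2.INTER_CUBIC))
    return d
E
python3 - <<'E'
from h import *
d=load('w1.png');i=d['pixels'][130:190,230:490,::-1]
cv2.imwrite('pics/c_w1.png',cv2.resize(i,None,fx=3,fy=3,interpolation=cv2.INTER_CUBIC))
for n,p,z in[('fl',(248,27),.036),('plate hole L',(121,254),.012),('hole R',(475,253),.012),('piv',(161,37),.06),('lever end',(135,176),.049)]: print(n,fray(d,*p,z).round(1))
E
python3 -m pendant '{"grip":[-1,-1,-1,-1],"linear":[[-1,0,30],[-2,0,60],[-2,0,81],[-2,0,81]],"yaw":[0,0,0,0]}'; python3 -c "
from h import *
st()"
```

```text
fl [ 9.6 93.7]
plate hole L [-176.2  218.2]
hole R [-178.1 -127.2]
piv [1.000e-01 1.499e+02]
lever end [-96.2 176.9]
time_s: 2.5
ee_pos: [0.4541, -0.0044, 0.0187]
tool_rot: [2.259, -2.181, -0.002]
contact_force: [0.2, 0.1, 0.3]
gripper_width: 0.0003
t 2.50 plate xy [-133.8   76.4] z 18.7  Fplate [0.16 0.06] Fz 0.3 toolx ang rel plate-y -0.10deg tilt z [-0.002 -0.    -1.   ] w 0.000
```

View pics/c_w1.png

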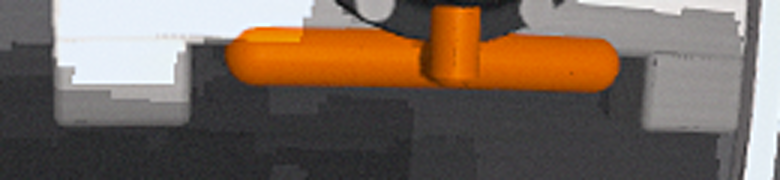

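```bash
python3 - <<'E'
from h import *
d=load('w1.png')
for u,v in[(58,124),(188,125),(647,131),(737,131)]: print(fray(d,230+u/3,130+v/3,.012).round(1))
E
python3 -m pendant '{"grip":[-1,-1,-1,-1],"linear":[[0,-4,0],[0,-8,0],[0,-12,0],[0,-16,0]],"yaw":[0,0,0,0]}'; python3 -c "
from h import *
st()"
```

```text
[-100.4   94.8]
[-100.7   60. ]
[-99.4 -77.3]
[ -98.1 -111.4]
time_s: 3.0
ee_pos: [0.4715, -0.0029, 0.0193]
tool_rot: [-2.262, 2.18, -0.001]
contact_force: [0.4, -0.4, -0.2]
gripper_width: -0.0
t 3.00 plate xy [-116.3   77.4] z 19.3  Fplate [ 0.34 -0.41] Fz -0.2 toolx ang rel plate-y 0.01deg tilt z [ 0.001 -0.    -1.   ] w -0.000
```

```bash
python3 - <<'E'
from h import *
d=load('w1.png');i=np.ascontiguousarray(d['pixels'][0:260,90:510,::-1])
i=cv2.resize(i,None,fx=1.9,fy=1.9,interpolation=cv2.INTER_CUBIC)
def fproj(d,p,z):
    X=d['R']@np.r_[PR@np.array(p)/1000+PT,z]+d['t'];f=210/np.tan(np.radians(float(d['vertical_fov'])/2))
    r=np.hypot(X[0],X[1]);a=np.arctan2(r,X[2]);return X[:2]/r*a*f+[d['cx'],d['cy']]
pts=[((x,y),.012) for x in(-100,-60,-20) for y in(112,95,60,-60,-95,-112)]
for p,z in pts:
    u=(fproj(d,p,z)-[90,0])*1.9;cv2.circle(i,tuple(int(k) for k in u),3,(255,0,255),-1)
cv2.imwrite('pics/ov1.png',i)
E
python3 -m pendant '{"grip":[-1,-1,-1,-1],"linear":[[0,-1,0],[0,-2,0],[0,-3,0],[0,-4,0]],"yaw":[0,0,0,0]}'; python3 -c "
from h import *
st()"
```

```text
time_s: 3.5
ee_pos: [0.4727, -0.0026, 0.0186]
tool_rot: [2.26, -2.178, -0.006]
contact_force: [-6.4, 0.2, 4.2]
gripper_width: 0.0007
t 3.50 plate xy [-115.1   77.6] z 18.6  Fplate [-6.36  0.44] Fz 4.2 toolx ang rel plate-y -0.00deg tilt z [-0.005  0.    -1.   ] w 0.001
```

View pics/ov1.png

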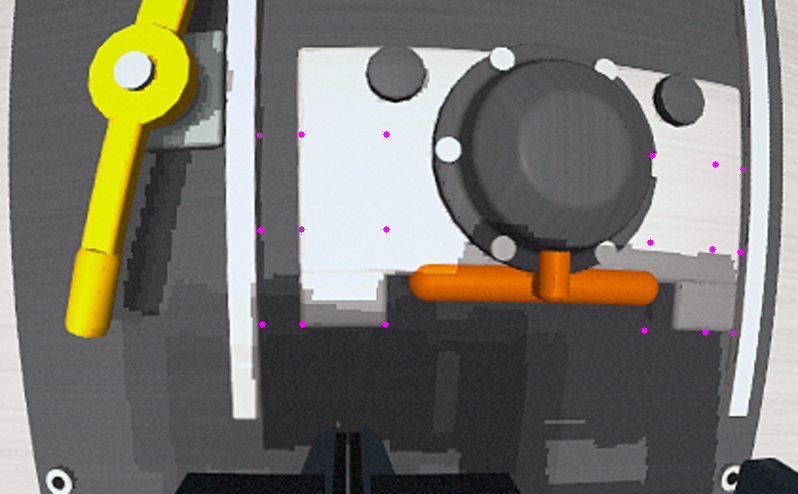

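```bash
python3 -m pendant '{"grip":[-1,-1,-1,-1,-1,-1,-1,-1],"linear":[[0,-1.5,0],[0,-3,0],[0,-4.5,0],[0,-6,0],[0,-7.5,0],[0,-9,0],[0,-10.5,0],[0,-12,0]],"yaw":[0,0,0,0,0,0,0,0]}'; python3 - <<'E'
from h import *
st()
d=wsnap('w2.png')
dd=load('top0.png')
for p in [(251,238),(543,226),(258,372),(310,372),(502,357),(552,357),(310,403),(502,394),(554,390)]:
    X=ray(dd,p[0]/4+205-.4,p[1]/4+130-.4,.036);print(p,(PR.T@(X[:2]-PT)*1000).round(1))
E
```

```text
time_s: 4.5
ee_pos: [0.4841, -0.0015, 0.0184]
tool_rot: [2.259, -2.179, -0.008]
contact_force: [-5.9, 3.5, 3.7]
gripper_width: 0.0005
t 4.50 plate xy [-103.7   78.2] z 18.4  Fplate [-5.76  3.7 ] Fz 3.7 toolx ang rel plate-y -0.04deg tilt z [-0.006  0.001 -1.   ] w 0.001
(251, 238) [12.8 93.6]
(543, 226) [ 13.5 -95.6]
(258, 372) [-75.   92.2]
(310, 372) [-76.3  59.1]
(502, 357) [-71.4 -63.5]
(552, 357) [-72.6 -95.3]
(310, 403) [-96.2  60. ]
(502, 394) [-95.2 -61.9]
(554, 390) [-93.9 -95.1]
```

View pics/w2.png

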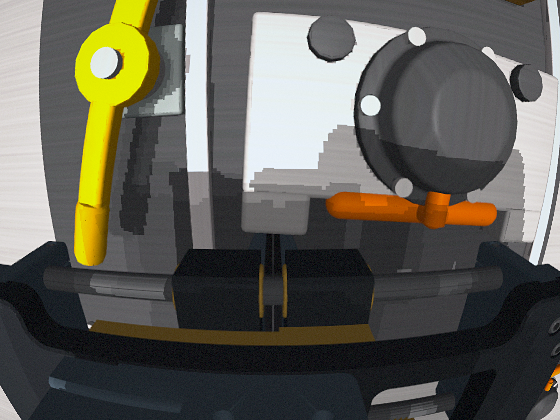

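```bash
python3 -m pendant '{"grip":[-1,-1,-1,-1,-1,-1],"linear":[[0,-1.5,0],[0,-3,0],[0,-4.5,0],[0,-6,0],[0,-7,0],[0,-7,0]],"yaw":[0,0,0,0,0,0]}'; python3 - <<'E'
from h import *
go(-140,-78,18)
E
```

```text
time_s: 5.3
ee_pos: [0.4915, -0.0013, 0.0184]
tool_rot: [2.259, -2.179, -0.007]
contact_force: [-5.6, 3.6, 3.1]
gripper_width: 0.0004
t 5.30 plate xy [-96.2  78.2] z 18.4  Fplate [-5.45  3.8 ] Fz 3.1 toolx ang rel plate-y -0.04deg tilt z [-0.005  0.001 -1.   ] w 0.000
tool shift [156.2  43.7   0.4]
```

```bash
python3 -m pendant '{"grip":[-1,-1,-1,-1,-1,-1,-1],"linear":[[0,20,-1],[0,40,-2],[50,42,-2],[100,42,-2],[155,42,-1],[157,42,0],[157,42,0]],"yaw":[0,0,0,0,0,0,0]}'; python3 - <<'E'
from h import *
st()
d=wsnap('w3.png')
E
```

```text
time_s: 6.18
ee_pos: [0.4577, -0.1604, 0.0187]
tool_rot: [-2.261, 2.181, 0.0]
contact_force: [0.0, 0.7, -0.6]
gripper_width: 0.0003
t 6.17 plate xy [-135.9  -79.5] z 18.7  Fplate [0.05 0.68] Fz -0.6 toolx ang rel plate-y -0.05deg tilt z [ 0.  0. -1.] w 0.000
```

View pics/w3.png

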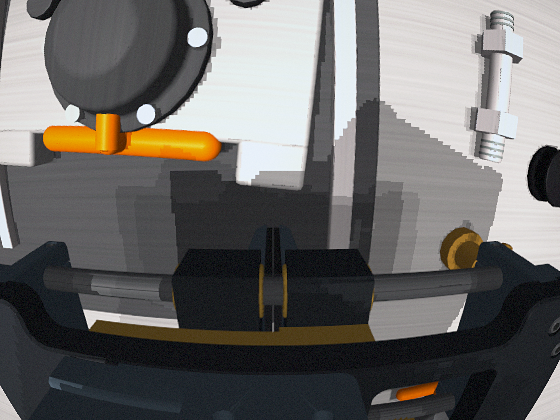

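The wrist view shows the right ear spanning columns 237–303 with its rear edge at about row 187. The fingers are centred on it at column 272.

```bash
python3 - <<'E'
from h import *
d=load('w3.png')
for p in[(237,184),(303,189)]: print(fray(d,*p,.012).round(1))
E
python3 -m pendant '{"grip":[-1,-1,-1,-1,-1,-1],"linear":[[0,-6,0],[0,-12,0],[0,-16,0],[0,-18,0],[0,-20,0],[0,-22,0]],"yaw":[0,0,0,0,0,0]}'; python3 -c "
from h import *
st()"
```

```text
[-96.  -58.7]
[-98.9 -95.6]
time_s: 6.98
ee_pos: [0.4797, -0.1597, 0.0189]
tool_rot: [2.262, -2.18, 0.0]
contact_force: [0.2, 0.6, 0.2]
gripper_width: 0.0006
t 6.97 plate xy [-113.9  -79.7] z 18.9  Fplate [0.22 0.55] Fz 0.2 toolx ang rel plate-y -0.01deg tilt z [-0. -0. -1.] w 0.001
```

```bash
python3 -m pendant '{"grip":[-1,-1,-1,-1,-1,-1,-1,-1],"linear":[[0,-1.5,0],[0,-3,0],[0,-4.5,0],[0,-6.5,0],[0,-8.5,0],[0,-10.5,0],[0,-12.5,0],[0,-14.5,0]],"yaw":[0,0,0,0,0,0,0,0]}'; python3 -c "
from h import *
st()"
python3 -m pendant '{"grip":[-1,-1,-1,-1,-1,-1,-1,-1],"linear":[[0,-2,0],[0,-4,0],[0,-6,0],[0,-8,0],[0,-10,0],[0,-12,0],[0,-14,0],[0,-16,0]],"yaw":[0,0,0,0,0,0,0,0]}'; python3 -c "
from h import *
st();wsnap('w4.png')"
```

```text
time_s: 7.98
ee_pos: [0.4924, -0.1596, 0.0186]
tool_rot: [2.26, -2.178, -0.004]
contact_force: [-4.6, -3.7, 0.9]
gripper_width: 0.0003
t 7.97 plate xy [-101.3  -80. ] z 18.6  Fplate [-4.7 -3.5] Fz 0.9 toolx ang rel plate-y 0.02deg tilt z [-0.004 -0.    -1.   ] w 0.000
time_s: 8.98
ee_pos: [0.508, -0.1589, 0.0185]
tool_rot: [2.26, -2.177, -0.005]
contact_force: [-5.1, -3.3, 0.6]
gripper_width: 0.0007
t 8.97 plate xy [-85.6 -79.9] z 18.5  Fplate [-5.18 -3.13] Fz 0.6 toolx ang rel plate-y 0.04deg tilt z [-0.004 -0.    -1.   ] w 0.001
```

View pics/w4.png

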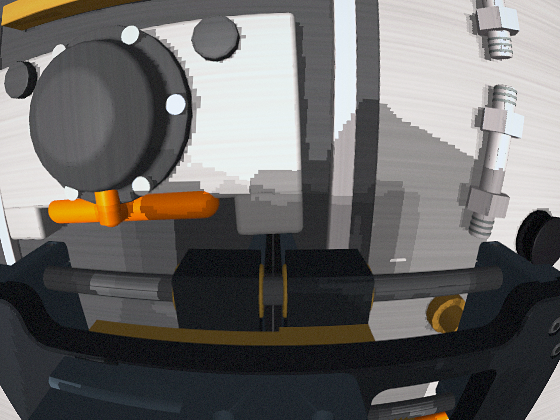

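```bash
python3 -m pendant '{"grip":[-1,-1,-1,-1,-1],"linear":[[0,-2,0],[0,-4,0],[0,-6,0],[0,-7,0],[0,-7,0]],"yaw":[0,0,0,0,0]}'; python3 -c "
from h import *
go(-125,78,18)"
```

```text
time_s: 9.65
ee_pos: [0.5153, -0.1587, 0.0185]
tool_rot: [2.261, -2.177, -0.004]
contact_force: [-4.3, -3.5, 0.8]
gripper_width: 0.0005
t 9.65 plate xy [-78.3 -80. ] z 18.5  Fplate [-4.42 -3.3 ] Fz 0.8 toolx ang rel plate-y 0.04deg tilt z [-0.004 -0.    -1.   ] w 0.001
tool shift [-158.    46.6    0.7]
```

```bash
python3 -m pendant '{"grip":[-1,-1,-1,-1,-1,-1,-1],"linear":[[0,23,-1],[0,46,-2],[-50,46,-2],[-100,46,-2],[-155,46,-1],[-158,46,0],[-158,46,0]],"yaw":[0,0,0,0,0,0,0]}'; python3 - <<'E'
from h import *
st()
d=wsnap('w5.png')
E
```

```text
time_s: 10.52
ee_pos: [0.4658, -0.0021, 0.019]
tool_rot: [-2.263, 2.179, -0.001]
contact_force: [-0.2, -0.4, 0.3]
gripper_width: 0.0007
t 10.53 plate xy [-122.1   78.3] z 19.0  Fplate [-0.22 -0.35] Fz 0.3 toolx ang rel plate-y 0.05deg tilt z [ 0.001 -0.    -1.   ] w 0.001
```

View pics/w5.png

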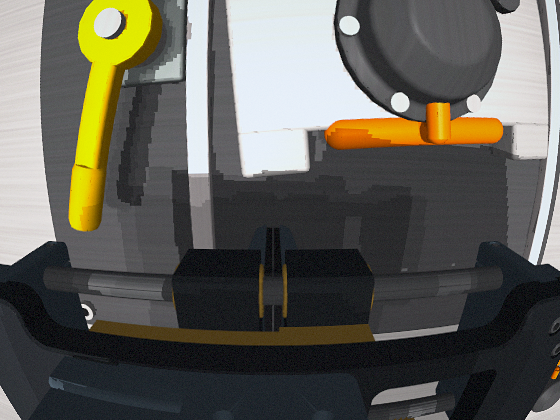

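```bash
python3 -m pendant '{"grip":[-1,-1,-1,-1,-1,-1,-1,-1],"linear":[[0,-6,0],[0,-12,0],[0,-16,0],[0,-19,0],[0,-21,0],[0,-23,0],[0,-25,0],[0,-27,0]],"yaw":[0,0,0,0,0,0,0,0]}'; python3 -c "
from h import *
st()"
python3 -m pendant '{"grip":[-1,-1,-1,-1,-1,-1,-1,-1],"linear":[[0,-2,0],[0,-4,0],[0,-6,0],[0,-8,0],[0,-10,0],[0,-12,0],[0,-14,0],[0,-16,0]],"yaw":[0,0,0,0,0,0,0,0]}'; python3 -c "
from h import *
st()"
```

```text
time_s: 11.58
ee_pos: [0.4925, -0.0011, 0.019]
tool_rot: [2.262, -2.18, 0.0]
contact_force: [-0.2, 0.2, 0.0]
gripper_width: 0.0006
t 11.57 plate xy [-95.3  78.4] z 19.0  Fplate [-0.2   0.24] Fz 0.0 toolx ang rel plate-y 0.01deg tilt z [ 0. -0. -1.] w 0.001
time_s: 12.58
ee_pos: [0.5057, 0.0003, 0.0183]
tool_rot: [2.259, -2.178, -0.008]
contact_force: [-5.3, 2.7, 2.2]
gripper_width: 0.0002
t 12.57 plate xy [-82.1  79.2] z 18.3  Fplate [-5.18  2.93] Fz 2.2 toolx ang rel plate-y -0.01deg tilt z [-0.006  0.001 -1.   ] w 0.000
```

```bash
python3 -m pendant '{"grip":[-1,-1,-1,-1,-1,-1],"linear":[[0,-1.5,0],[0,-3,0],[0,-4.5,0],[0,-6,0],[0,-7,0],[0,-8,0]],"yaw":[0,0,0,0,0,0]}'; python3 -c "
from h import *
st();d=wsnap('w6.png')"
```

```text
time_s: 13.32
ee_pos: [0.5133, 0.0005, 0.0182]
tool_rot: [2.259, -2.178, -0.009]
contact_force: [-5.9, 3.1, 2.7]
gripper_width: 0.0004
t 13.32 plate xy [-74.4  79.2] z 18.2  Fplate [-5.77  3.27] Fz 2.7 toolx ang rel plate-y -0.03deg tilt z [-0.007  0.001 -1.   ] w 0.000
```

View pics/w6.png

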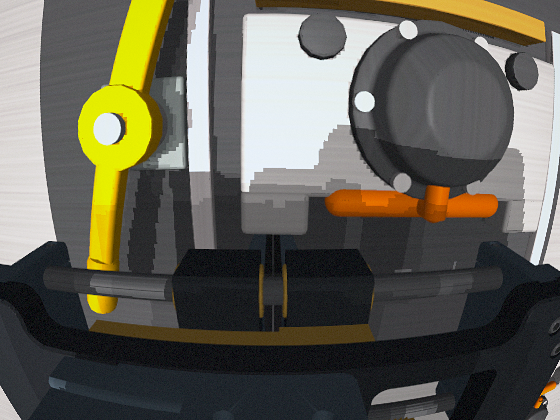

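```bash
python3 -m pendant '{"grip":[-1,-1,-1,-1,-1,-1],"linear":[[0,-1,0],[0,-2,0],[0,-3,0],[0,-4,0],[0,-5,0],[0,-6,0]],"yaw":[0,0,0,0,0,0]}'; python3 -c "
from h import *
go(-125,-79,18)"
```

```text
time_s: 14.12
ee_pos: [0.5195, 0.0007, 0.0182]
tool_rot: [2.259, -2.178, -0.008]
contact_force: [-6.3, 3.1, 1.9]
gripper_width: 0.0007
t 14.12 plate xy [-68.3  79.2] z 18.2  Fplate [-6.19  3.35] Fz 1.9 toolx ang rel plate-y -0.03deg tilt z [-0.006  0.001 -1.   ] w 0.001
tool shift [158.2  56.7   0.4]
```

Not at the bar yet. Next is the right ear.

```bash
python3 -m pendant '{"grip":[-1,-1,-1,-1,-1,-1,-1],"linear":[[0,15,-1],[0,30,-2],[50,33,-2],[100,33,-2],[155,33,-1],[158,33,0],[158,33,0]],"yaw":[0,0,0,0,0,0,0]}'; python3 -c "
from h import *
st()"; python3 -m pendant '{"grip":[-1,-1,-1,-1,-1,-1,-1,-1],"linear":[[0,-6,0],[0,-11,0],[0,-13,0],[0,-15,0],[0,-17,0],[0,-19,0],[0,-21,0],[0,-22.5,0]],"yaw":[0,0,0,0,0,0,0,0]}'; python3 -c "
from h import *
st()"
```

```text
time_s: 15.0
ee_pos: [0.4944, -0.1589, 0.0189]
tool_rot: [2.261, -2.181, -0.001]
contact_force: [0.4, 0.2, 1.0]
gripper_width: 0.0003
t 15.00 plate xy [-99.2 -79.4] z 18.9  Fplate [0.4  0.23] Fz 1.0 toolx ang rel plate-y -0.06deg tilt z [-0.  0. -1.] w 0.000
time_s: 16.0
ee_pos: [0.5174, -0.1583, 0.0189]
tool_rot: [2.262, -2.18, -0.001]
contact_force: [-3.5, -0.5, 0.3]
gripper_width: 0.0004
t 16.00 plate xy [-76.2 -79.7] z 18.9  Fplate [-3.55 -0.41] Fz 0.3 toolx ang rel plate-y 0.01deg tilt z [-0.001 -0.    -1.   ] w 0.000
```

```bash
python3 -m pendant '{"grip":[-1,-1,-1,-1,-1,-1,-1,-1],"linear":[[0,-1,0],[0,-2,0],[0,-3.5,0],[0,-5,0],[0,-6.5,0],[0,-8,0],[0,-9.5,0],[0,-11,0]],"yaw":[0,0,0,0,0,0,0,0]}'; python3 -c "
from h import *
st()";python3 -m pendant '{"grip":[-1,-1,-1],"linear":[[0,-1,0],[0,-2,0],[0,-2,0]],"yaw":[0,0,0]}'; python3 -c "
from h import *
st();wsnap('w7.png')"
```

```text
time_s: 17.0
ee_pos: [0.5268, -0.1583, 0.0186]
tool_rot: [2.26, -2.178, -0.004]
contact_force: [-5.5, -2.4, 1.6]
gripper_width: 0.0002
t 17.00 plate xy [-66.8 -80. ] z 18.6  Fplate [-5.58 -2.15] Fz 1.6 toolx ang rel plate-y 0.03deg tilt z [-0.004 -0.    -1.   ] w 0.000
time_s: 17.38
ee_pos: [0.5287, -0.1583, 0.0186]
tool_rot: [2.26, -2.177, -0.004]
contact_force: [-5.0, -2.9, 1.7]
gripper_width: 0.0005
t 17.38 plate xy [-64.9 -80. ] z 18.6  Fplate [-5.07 -2.73] Fz 1.7 toolx ang rel plate-y 0.04deg tilt z [-0.004 -0.    -1.   ] w 0.001
```

View pics/w7.png

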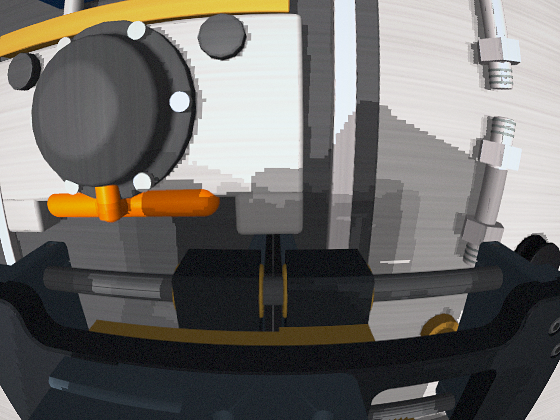

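```bash
for k in 1; do python3 -m pendant '{"grip":[-1,-1,-1],"linear":[[0,-0.7,0],[0,-1.5,0],[0,-1.5,0]],"yaw":[0,0,0]}'; done; python3 -c "
from h import *
st()"
python3 -m pendant '{"grip":[-1,-1,-1],"linear":[[0,-0.7,0],[0,-1.5,0],[0,-1.5,0]],"yaw":[0,0,0]}';  python3 -c "
from h import *
st()"
```

```text
time_s: 17.8
ee_pos: [0.5287, -0.1583, 0.0186]
tool_rot: [2.259, -2.175, -0.008]
contact_force: [-7.9, -4.3, 4.6]
gripper_width: 0.0003
t 17.80 plate xy [-64.9 -80. ] z 18.6  Fplate [-8.04 -3.99] Fz 4.6 toolx ang rel plate-y 0.06deg tilt z [-0.007 -0.    -1.   ] w 0.000
time_s: 18.18
ee_pos: [0.5288, -0.1582, 0.0186]
tool_rot: [2.258, -2.174, -0.011]
contact_force: [-11.4, -4.8, 7.7]
gripper_width: 0.0005
t 18.18 plate xy [-64.8 -80. ] z 18.6  Fplate [-11.56  -4.37] Fz 7.7 toolx ang rel plate-y 0.09deg tilt z [-0.01 -0.   -1.  ] w 0.001
```

The right side has reached the bar: TCP x is steady at -64.8 while the force climbs. Now the left ear.

```bash
python3 -m pendant '{"grip":[-1,-1,-1,-1,-1,-1,-1],"linear":[[0,15,-1],[0,30,-2],[-50,30,-2],[-100,30,-2],[-155,30,-1],[-158,30,0],[-158,30,0]],"yaw":[0,0,0,0,0,0,0]}'; python3 -c "
from h import *
st()"; python3 -m pendant '{"grip":[-1,-1,-1,-1,-1,-1],"linear":[[0,-6,0],[0,-11,0],[0,-14,0],[0,-17,0],[0,-19,0],[0,-20,0]],"yaw":[0,0,0,0,0,0]}'; python3 -c "
from h import *
st()"
```

```text
time_s: 19.05
ee_pos: [0.4978, -0.001, 0.019]
tool_rot: [-2.263, 2.179, -0.001]
contact_force: [0.4, -0.1, 0.8]
gripper_width: 0.0004
t 19.05 plate xy [-90.   78.3] z 19.0  Fplate [ 0.38 -0.09] Fz 0.8 toolx ang rel plate-y 0.06deg tilt z [ 0.001 -0.    -1.   ] w 0.000
time_s: 19.8
ee_pos: [0.5179, -0.0002, 0.0189]
tool_rot: [2.262, -2.18, 0.0]
contact_force: [0.5, -0.4, 0.4]
gripper_width: 0.0001
t 19.80 plate xy [-69.8  78.3] z 18.9  Fplate [ 0.44 -0.41] Fz 0.4 toolx ang rel plate-y 0.00deg tilt z [-0. -0. -1.] w 0.000
```

```bash
python3 -m pendant '{"grip":[-1,-1,-1,-1,-1],"linear":[[0,-1,0],[0,-2,0],[0,-3,0],[0,-4,0],[0,-4,0]],"yaw":[0,0,0,0,0]}'; python3 -c "
from h import *
st()"; python3 -m pendant '{"grip":[-1,-1,-1,-1],"linear":[[0,-0.8,0],[0,-1.6,0],[0,-2.4,0],[0,-2.4,0]],"yaw":[0,0,0,0]}'; python3 -c "
from h import *
st()"
```

```text
time_s: 20.42
ee_pos: [0.5205, -0.0, 0.0187]
tool_rot: [2.261, -2.179, -0.003]
contact_force: [-4.5, -1.1, 3.0]
gripper_width: 0.0003
t 20.43 plate xy [-67.3  78.4] z 18.7  Fplate [-4.51 -0.91] Fz 3.0 toolx ang rel plate-y 0.01deg tilt z [-0.003 -0.    -1.   ] w 0.000
time_s: 20.92
ee_pos: [0.5224, 0.0005, 0.0187]
tool_rot: [2.26, -2.179, -0.005]
contact_force: [-5.3, 1.8, 3.2]
gripper_width: 0.0005
t 20.93 plate xy [-65.3  78.9] z 18.7  Fplate [-5.23  2.  ] Fz 3.2 toolx ang rel plate-y -0.02deg tilt z [-0.004  0.001 -1.   ] w 0.000
```

```bash
python3 -m pendant '{"grip":[-1,-1,-1,-1],"linear":[[0,-0.7,0],[0,-1.4,0],[0,-2,0],[0,-2,0]],"yaw":[0,0,0,0]}'; python3 -c "
from h import *
st()"; python3 -m pendant '{"grip":[-1,-1,-1,-1],"linear":[[0,-0.6,0],[0,-1.2,0],[0,-1.2,0],[0,-1.2,0]],"yaw":[0,0,0,0]}'; python3 -c "
from h import *
st()"
```

```text
time_s: 21.42
ee_pos: [0.5232, 0.0006, 0.0185]
tool_rot: [2.259, -2.178, -0.008]
contact_force: [-8.5, 1.8, 5.2]
gripper_width: 0.0005
t 21.43 plate xy [-64.5  78.9] z 18.5  Fplate [-8.39  2.15] Fz 5.2 toolx ang rel plate-y -0.02deg tilt z [-0.006  0.001 -1.   ] w 0.001
time_s: 21.92
ee_pos: [0.5232, 0.0006, 0.0185]
tool_rot: [2.258, -2.177, -0.011]
contact_force: [-9.6, 1.4, 7.8]
gripper_width: 0.0002
t 21.93 plate xy [-64.6  78.9] z 18.5  Fplate [-9.5   1.78] Fz 7.8 toolx ang rel plate-y -0.02deg tilt z [-0.009  0.001 -1.   ] w 0.000
```

```bash
python3 -m pendant '{"grip":[-1,-1,-1,-1],"linear":[[0,-0.7,-0.5],[0,-1.4,-1],[0,-2,-1],[0,-2,-1]],"yaw":[0,0,0,0]}'; python3 -c "
from h import *
st()"
```

```text
time_s: 22.42
ee_pos: [0.5232, 0.0006, 0.0186]
tool_rot: [2.255, -2.174, -0.016]
contact_force: [-13.1, 0.8, 4.9]
gripper_width: 0.0006
t 22.43 plate xy [-64.5  78.9] z 18.6  Fplate [-13.01   1.3 ] Fz 4.9 toolx ang rel plate-y -0.01deg tilt z [-0.013  0.001 -1.   ] w 0.001
```

```bash
python3 -m pendant '{"grip":[-1,-1,-1,-1],"linear":[[0,-0.7,-0.5],[0,-1.4,-0.5],[0,-1.4,-0.5],[0,-1.4,-0.5]],"yaw":[0,0,0,0]}'; python3 -c "
from h import *
st()"
python3 -m pendant '{"grip":[-1,-1,-1,-1],"linear":[[0,-0.5,-0.3],[0,-0.5,-0.3],[0,-0.5,-0.3],[0,-0.5,-0.3]],"yaw":[0,0,0,0]}'; python3 -c "
from h import *
st();wsnap('w8.png')"
```

```text
time_s: 22.92
ee_pos: [0.5232, 0.0006, 0.0186]
tool_rot: [2.254, -2.173, -0.019]
contact_force: [-13.9, 0.8, 5.1]
gripper_width: 0.0004
t 22.93 plate xy [-64.6  79. ] z 18.6  Fplate [-13.86   1.26] Fz 5.1 toolx ang rel plate-y -0.01deg tilt z [-0.016  0.001 -1.   ] w 0.000
time_s: 23.42
ee_pos: [0.5232, 0.0006, 0.0187]
tool_rot: [2.253, -2.172, -0.02]
contact_force: [-14.6, 0.8, 2.3]
gripper_width: 0.0006
t 23.43 plate xy [-64.6  78.9] z 18.7  Fplate [-14.55   1.34] Fz 2.3 toolx ang rel plate-y -0.01deg tilt z [-0.017  0.001 -1.   ] w 0.001
```

View pics/w8.png

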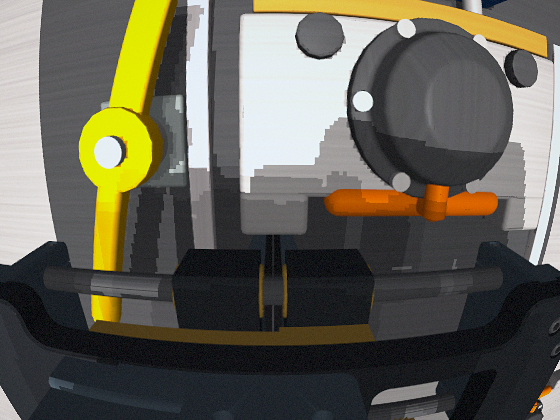

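```bash
python3 -m pendant '{"grip":[-1,-1,-1,-1],"linear":[[0,-0.7,-0.3],[0,-1.3,-0.5],[0,-1.3,-0.5],[0,-1.3,-0.5]],"yaw":[0,0,0,0]}'; python3 -c "
from h import *
go(-90,-79,18.5)"
```

```text
time_s: 23.98
ee_pos: [0.5232, 0.0006, 0.0187]
tool_rot: [2.252, -2.171, -0.023]
contact_force: [-16.4, -0.9, 2.2]
gripper_width: 0.0004
t 23.98 plate xy [-64.6  79. ] z 18.7  Fplate [-16.38  -0.26] Fz 2.2 toolx ang rel plate-y -0.00deg tilt z [-0.02  0.   -1.  ] w 0.000
tool shift [158.   25.4   0.6]
```

I'll press the right ear as well, to check it's square and firm on that side.

```bash
python3 -m pendant '{"grip":[-1,-1,-1,-1,-1,-1,-1],"linear":[[0,18,0],[0,36,0],[50,36,0],[100,36,0],[155,36,1],[158,36,3],[158,36,3]],"yaw":[0,0,0,0,0,0,0]}'; python3 -c "
from h import *
st()"; python3 -m pendant '{"grip":[-1,-1,-1,-1,-1,-1],"linear":[[0,-6,0],[0,-12,0],[0,-17,0],[0,-21,0],[0,-23,0],[0,-24,0]],"yaw":[0,0,0,0,0,0]}'; python3 -c "
from h import *
st()"
```

```text
time_s: 24.85
ee_pos: [0.5027, -0.1589, 0.018]
tool_rot: [-2.26, 2.181, -0.0]
contact_force: [-0.3, -0.1, 0.9]
gripper_width: 0.0004
t 24.85 plate xy [-90.9 -79.7] z 18.0  Fplate [-0.34 -0.11] Fz 0.9 toolx ang rel plate-y -0.06deg tilt z [ 0.001  0.    -1.   ] w 0.000
time_s: 25.6
ee_pos: [0.5265, -0.1579, 0.0182]
tool_rot: [2.262, -2.18, -0.0]
contact_force: [0.5, -0.4, 0.2]
gripper_width: 0.0005
t 25.60 plate xy [-67.1 -79.6] z 18.2  Fplate [ 0.51 -0.45] Fz 0.2 toolx ang rel plate-y 0.00deg tilt z [-0. -0. -1.] w 0.000
```

```bash
python3 -m pendant '{"grip":[-1,-1,-1,-1,-1,-1],"linear":[[0,-1,0],[0,-2,0],[0,-3,0],[0,-4,-0.5],[0,-5,-1],[0,-5,-1]],"yaw":[0,0,0,0,0,0]}'; python3 -c "
from h import *
st()"; python3 -m pendant '{"grip":[-1,-1,-1,-1,-1],"linear":[[0,-1,-0.5],[0,-2,-1],[0,-3,-1],[0,-3,-1],[0,-3,-1]],"yaw":[0,0,0,0,0]}'; python3 -c "
from h import *
st()"
```

```text
time_s: 26.35
ee_pos: [0.5288, -0.1579, 0.0183]
tool_rot: [2.26, -2.177, -0.007]
contact_force: [-5.8, -2.9, -1.4]
gripper_width: 0.0003
t 26.35 plate xy [-64.8 -79.7] z 18.3  Fplate [-5.94 -2.7 ] Fz -1.4 toolx ang rel plate-y 0.03deg tilt z [-0.006  0.    -1.   ] w 0.000
time_s: 26.98
ee_pos: [0.5288, -0.1578, 0.0184]
tool_rot: [2.257, -2.173, -0.015]
contact_force: [-11.3, -4.9, -1.2]
gripper_width: 0.0001
t 26.98 plate xy [-64.8 -79.6] z 18.4  Fplate [-11.5   -4.49] Fz -1.2 toolx ang rel plate-y 0.06deg tilt z [-0.012  0.001 -1.   ] w 0.000
```

```bash
python3 -m pendant '{"grip":[-1,-1,-1,-1],"linear":[[0,-1,0],[0,-2,0],[0,-2.5,0],[0,-2.5,0]],"yaw":[0,0,0,0]}'; python3 -c "
from h import *
st()"; python3 -m pendant '{"grip":[-1,-1,-1,-1],"linear":[[0,-0.7,0],[0,-1.3,0],[0,-1.3,0],[0,-1.3,0]],"yaw":[0,0,0,0]}'; python3 -c "
from h import *
st();snap('top','top9.png');snap('wrist','w9.png')
i=cv2.imread('pics/top9.png')[130:280,205:371]
cv2.imwrite('pics/crop9.png',cv2.resize(i,None,fx=4,fy=4,interpolation=cv2.INTER_CUBIC))"
```

```text
time_s: 27.48
ee_pos: [0.5288, -0.1578, 0.0185]
tool_rot: [2.256, -2.171, -0.02]
contact_force: [-15.6, -6.9, 4.3]
gripper_width: -0.0
t 27.48 plate xy [-64.8 -79.5] z 18.5  Fplate [-15.81  -6.33] Fz 4.3 toolx ang rel plate-y 0.09deg tilt z [-0.017  0.001 -1.   ] w -0.000
time_s: 27.98
ee_pos: [0.5288, -0.1578, 0.0185]
tool_rot: [2.254, -2.169, -0.024]
contact_force: [-18.5, -6.2, 5.6]
gripper_width: 0.0006
t 27.98 plate xy [-64.8 -79.5] z 18.5  Fplate [-18.76  -5.51] Fz 5.6 toolx ang rel plate-y 0.11deg tilt z [-0.02   0.001 -1.   ] w 0.001
```

View pics/crop9.png

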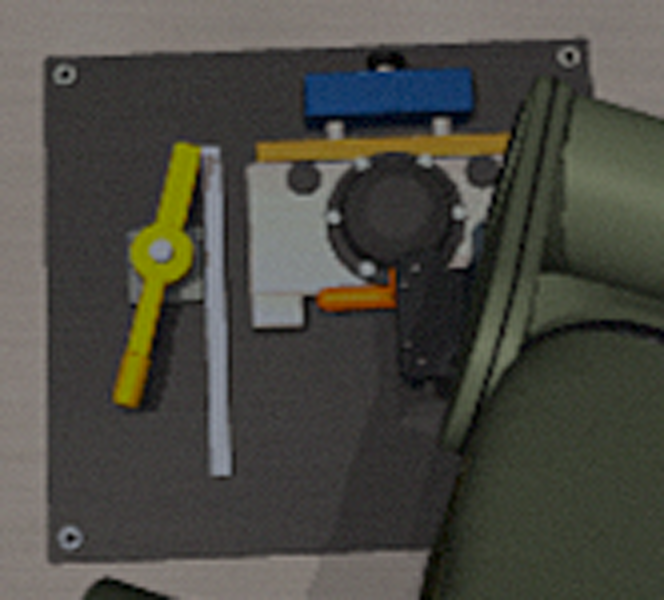

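View pics/w9.png

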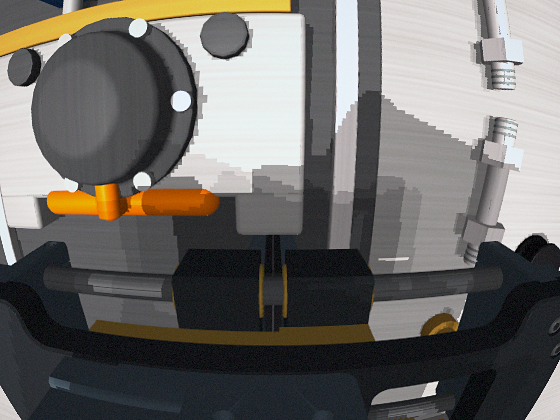

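The top view shows the trap's front edge lying against the brass bar, with both ears stopping at the same x (-64.6 left, -64.8 right). Both sides took a firm press of 16–18 N. Next is the lever, which is still at about 0.25 rad.

```bash
python3 -c "
from h import *
go(-110,-79,85);go(-75,138,85)
P=[]
for th in [.25,.45,.65,.85,1.05,1.25,1.45,1.57]:
    u=np.array([-np.cos(th),np.sin(th)]);v=np.array([np.sin(th),np.cos(th)])
    c=np.array([0,150])+80*u-(9+13.5*v[1]+16*v[0])*v;P.append(c)
print(np.round(P,0))"
python3 -m pendant '{"grip":[-1,-1,-1,-1,-1],"linear":[[0,20,0],[0,40,0],[0,54,-20],[0,54,-50],[0,54,-66]],"yaw":[0,0,0,0,0]}'; python3 -c "
from h import *
go(-75,138,85)"
```

```text
t 28.07 plate xy [-64.8 -79.5] z 18.5  Fplate [-19.08  -7.47] Fz 6.1 toolx ang rel plate-y 0.10deg tilt z [-0.02   0.001 -1.   ] w 0.000
tool shift [ -0.7  46.5 -65.6]
t 28.07 plate xy [-64.8 -79.5] z 18.5  Fplate [-19.08  -7.47] Fz 6.1 toolx ang rel plate-y 0.10deg tilt z [-0.02   0.001 -1.   ] w 0.000
tool shift [-217.7   11.1  -65.9]
[[-84. 145.]
 [-84. 159.]
 [-81. 175.]
 [-75. 190.]
 [-65. 205.]
 [-52. 217.]
 [-36. 226.]
 [-25. 230.]]
time_s: 28.7
ee_pos: [0.4858, -0.1598, 0.0881]
tool_rot: [-2.26, 2.179, -0.006]
contact_force: [-0.7, -0.2, -0.5]
gripper_width: 0.0003
t 28.70 plate xy [-107.8  -80. ] z 88.1  Fplate [-0.73 -0.17] Fz -0.5 toolx ang rel plate-y -0.02deg tilt z [ 0.004 -0.001 -1.   ] w 0.000
tool shift [-218.   -32.7    3. ]
```

```bash
python3 -m pendant '{"grip":[-1,-1,-1,-1,-1,-1,-1,-1],"linear":[[-50,0,0],[-100,0,0],[-150,-10,0],[-200,-20,0],[-213,-22,0],[-213,-22,25],[-213,-22,50],[-213,-22,50]],"yaw":[0,0,0,0,0,0,0,0]}'; python3 -c "
from h import *
st();d=wsnap('w10.png')
d=load('w9.png')"
```

```text
time_s: 29.7
ee_pos: [0.4973, 0.0536, 0.035]
tool_rot: [2.259, -2.179, -0.003]
contact_force: [0.3, 0.2, -0.6]
gripper_width: 0.0007
t 29.70 plate xy [-88.5 132.9] z 35.0  Fplate [0.29 0.18] Fz -0.6 toolx ang rel plate-y -0.03deg tilt z [-0.003 -0.    -1.   ] w 0.001
```

View pics/w10.png

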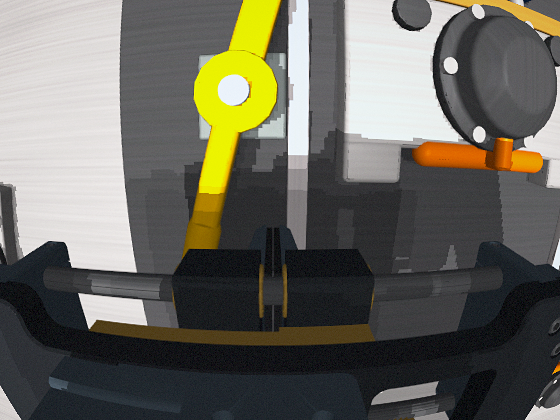

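The wrist view shows the fingers at (272,240), to the right (inner) side of the lever grip at (205,230). I'll start the arc.

```bash
python3 -m pendant '{"grip":[-1,-1,-1,-1,-1,-1,-1,-1],"linear":[[-6,-4,0],[-12,-4,0],[-19,-4,0],[-26,-4,0],[-34,-5.5,0],[-42,-7,0],[-50,-10,0],[-57,-13,0]],"yaw":[0,0,0,0,0,0,0,0]}'; python3 -c "
from h import *
st();wsnap('w11.png')"
```

```text
time_s: 30.75
ee_pos: [0.5089, 0.112, 0.036]
tool_rot: [2.261, -2.179, -0.001]
contact_force: [-1.4, -4.5, 0.4]
gripper_width: 0.0006
t 30.75 plate xy [-74.7 190.7] z 36.0  Fplate [-1.57 -4.41] Fz 0.4 toolx ang rel plate-y 0.01deg tilt z [-0.001 -0.    -1.   ] w 0.001
```

View pics/w11.png

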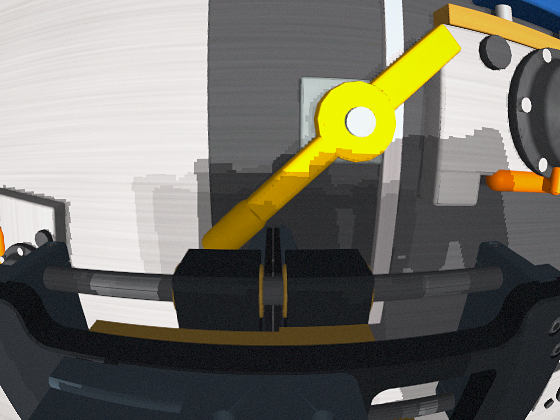

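```bash
python3 -m pendant '{"grip":[-1,-1,-1,-1,-1,-1,-1,-1],"linear":[[-8,-5,0],[-15,-10,0],[-21,-16,0],[-27,-23,0],[-32,-31,0],[-36,-39,0],[-38,-45,0],[-39,-50,0]],"yaw":[0,0,0,0,0,0,0,0]}'; python3 -c "
from h import *
st()"; python3 -m pendant '{"grip":[-1,-1,-1,-1],"linear":[[0,-1.5,0],[0,-3,0],[0,-4,0],[0,-4,0]],"yaw":[0,0,0,0]}';python3 -c "
from h import *
st();wsnap('w12.png')"
```

```text
time_s: 31.8
ee_pos: [0.5548, 0.152, 0.0359]
tool_rot: [2.257, -2.176, -0.007]
contact_force: [-14.2, -4.2, 10.4]
gripper_width: 0.0002
t 31.80 plate xy [-27.4 229. ] z 35.9  Fplate [-14.33  -3.71] Fz 10.4 toolx ang rel plate-y -0.01deg tilt z [-0.008 -0.002 -1.   ] w 0.000
time_s: 32.3
ee_pos: [0.5548, 0.152, 0.0359]
tool_rot: [2.253, -2.173, -0.015]
contact_force: [-17.2, -1.6, 10.4]
gripper_width: 0.0008
t 32.30 plate xy [-27.4 229. ] z 35.9  Fplate [-17.21  -0.94] Fz 10.4 toolx ang rel plate-y -0.04deg tilt z [-0.015 -0.002 -1.   ] w 0.001
```

View pics/w12.png

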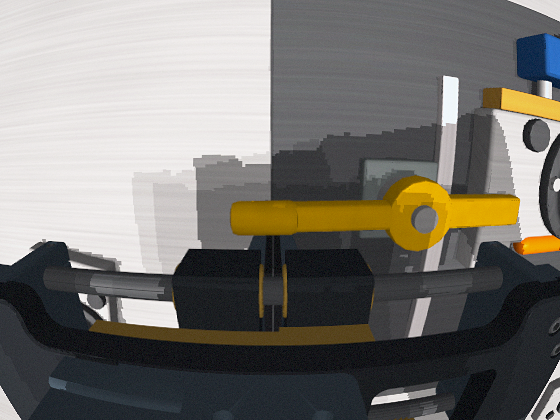

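The lever is against its end stop: the force climbs with no further motion, the grip points to plate +y, and the nose lies over the trap edge. I'll retreat and check.

```bash
python3 -m pendant '{"grip":[-1,-1,-1,-1,-1,-1,-1,-1],"linear":[[0,20,0],[0,45,0],[0,70,-20],[0,100,-60],[0,140,-100],[0,170,-120],[0,190,-120],[0,190,-120]],"yaw":[0,0,0,0,0,0,0,0]}';python3 -m pendant '{"grip":[-1,-1,-1,-1,-1],"linear":[[-40,0,0],[-80,0,0],[-120,0,0],[-150,0,0],[-150,0,0]],"yaw":[0,0,0,0,0]}';python3 -c "
from h import *
st();snap('scene','s13.png');snap('top','top13.png')
i=cv2.imread('pics/top13.png')[130:280,205:371]
cv2.imwrite('pics/crop13.png',cv2.resize(i,None,fx=4,fy=4,interpolation=cv2.INTER_CUBIC))"
```

```text
time_s: 33.35
ee_pos: [0.3715, 0.1458, 0.1559]
tool_rot: [-2.262, 2.179, -0.0]
contact_force: [-0.3, -0.7, 0.4]
gripper_width: 0.0008
time_s: 33.98
ee_pos: [0.3675, 0.2975, 0.1548]
tool_rot: [2.264, -2.177, -0.0]
contact_force: [-0.0, -1.0, 0.3]
gripper_width: 0.0004
t 33.98 plate xy [-209.2  381.3] z 154.8  Fplate [-0.08 -0.96] Fz 0.3 toolx ang rel plate-y 0.13deg tilt z [-0.001 -0.    -1.   ] w 0.000
```

View pics/crop13.png

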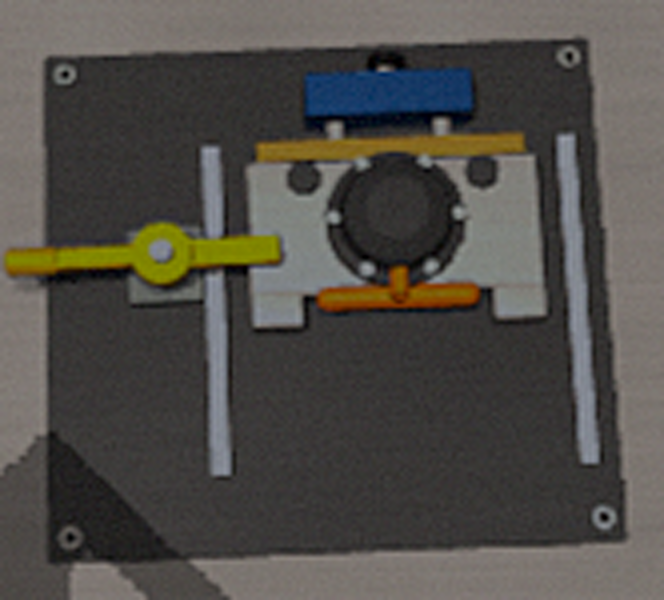

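View pics/s13.png

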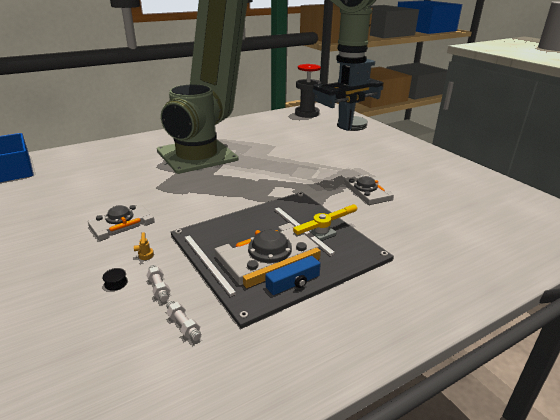

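```bash
python3 - <<'E'
from h import *
d=load('top13.png'); c=lambda l:[(u/4+205-.375,v/4+130-.375) for u,v in l]
t,th,R,r=fitplate(d,c([(248,165),(535,155),(252,296),(544,284)]),[(55,95),(55,-95),(-35,95),(-35,-95)],.036)
print('trap',PR.T@(t-PT)*1000,np.degrees(th-PTH),r.round(1))
X=[ray(d,*p,.05)[:2] for p in c([(12,262),(278,249)])];v=PR.T@(X[0]-X[1]);print('lever',np.arctan2(v[1],-v[0]))
a=load('top0.png')['pixels'][130:270,370:440].astype(int);b=d['pixels'][130:270,370:440].astype(int)
print('side-object diff',np.abs(a-b).max(2).mean().round(2),(np.abs(a-b).max(2)>60).sum())
print(bot.job_done())
E
```

```text
trap [8.1967748 0.1513874] -0.009301146451486336 [[-1.3 -1.4]
 [-1.8  1. ]
 [ 1.2 -0.9]
 [ 1.8  1.3]]
lever 1.5591503332001921
side-object diff 12.22 0
the job is handed in; nothing more can be done
None
```

I crept the steam trap to the brass bar by pushing its left and right ears in turn, pressed it home, and swung the yellow lever to its end stop. I then drew the arm clear and handed the job in at about 34 s; no verdict was reported.

- **On the way:** sliding forces were about 4–8 N, and by my estimate the trap swung no more than about 8° out of square.
- **Pressed home:** I pressed the left ear at about 16 N and the right ear at up to 19 N along the push (about 21 N in total, under the 25 N limit). Both ears stopped at the same place, 0.3 mm apart. I could not measure the force on the bar itself; I inferred it from the push and the steep rise at contact.
- **Last top-camera check:** the trap sits at plate x of about +8 mm and within about 0.1° of square. That angle is only as good as pixels read off the picture by eye, with 1–2 mm of scatter.
- **Lever:** it reads about 1.56 rad, with its nose over the base.
- **Loose parts:** the before and after pictures show no shift of the studs, cock or capsule.
- **Disagreement:** an early wrist-camera reading put the right ear about 16 mm farther out than the top camera did. I used the top camera, and a closer wrist view then agreed with it.

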